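# Close up the cup rows at the craft table

## Robot

A 6-joint arm with a two-finger parallel gripper is mounted at the origin on the work surface. World frame = base frame: x ahead of the robot, y to its left, z up, the work surface at z = 0. Lengths are in m, angles in rad, forces in N, time in s.
With the tool pointing down it reaches from about 0.3 to 0.875 m from the base axis. Payload 6.4 kg.
Tool frame: the origin (TCP) lies on the centre line of the jaws, within the pads' length; the fingertips stand 17 mm ahead of it and the grasp point (between the pads) lies 2 mm behind it; z points along the fingers, y is the line along which they close (so a half turn about z gives the same grasp; the last joint's range is limited). The gripper opens to 85 mm and grips with 20 to 120 N. Pads are 22 mm wide; open, the fingers measure 114 mm over their backs; the gripper's body (76 mm by 85 mm) begins 54 mm behind the grasp point. The pads swing forward as they close: fully open they stand 13 mm farther back than shut.
Start: joints at [-1.339, 0.181, 1.607, -0, 1.354, -0.206], TCP at [0.244, -0.521, 0.248] pointing down, gripper open.
Joint ranges: [-2.99, 2.99], [-0.89, 2.07], [0.3, 2.58], [-1.14, 4.28], [0, 2.63], [-3.12, 3.12]. Speed limits (rad/s): [2.57, 2.57, 3.01, 3.14, 3.14, 3.14].

## Interface

Orientations are given as a unit quaternion [w, x, y, z].
In Python, from bench import robot, capture, order gives the robot as it stands.
- The arm moves only by the tool arm_command, never from a script. Its arguments are lists of equal length, an entry for each row: "xyz": the shift along the tool's x, y, z in m, a list of three; "angular": the turn, a rotation vector about the tool's x, y, z in rad, a list of three. In form: {"xyz": [[dx, dy, dz], ...], "angular": [[wx, wy, wz], ...]}. A call has 1 to 5 rows; each row is the pose to reach, as a shift and turn from the pose commanded when the call began, along the tool's axes at that moment; what a row does not reach only later rows make up. A row lasts 1/10 s, in which the tool goes at most 50 mm and 8.59 degrees, less where a joint would pass 70% of its speed; a pose out of reach is approached as far as the arm can. A call with a gripper value outside its range is refused whole. "hand" is the finger opening in m, from 0 to 0.0854, set as the call begins (left out, the last holds). The fingers move at their own pace and stop on an object; "squeeze" is the grip in N (left out, the last holds). Time passes only in rows, so rows that repeat a pose let the fingers close. It gives the time, the measured TCP pose, the force, the opening and the grip force at its end, in the units of the state.
- robot.observe(): the state, without advancing time (a new reading comes with each control period).
- capture(name): name is "scene" or "top" or "wrist"; returns a dict with "image" (480x640x3 uint8, red, green, blue), "range_z" (480x640 float32, m along the optical axis (not along the pixel's ray), 0 where there is no reading), "fx", "fy", "cx", "cy" (pixels), "xyz" and "attitude" of the camera in the world. Camera axes: x right, y down, z forward; pixel columns grow to the right and rows downward; lengths in m; the calibration is good to about 2 mm. A picture is of the moment at which its call begins.
- order.finish_job(): hands the job in; it is judged then, once.
The state is a dict: "clock": time; "joints": joint angles; "joint_velocities": joint speeds; "effort": joint torques, N m; "tcp_pos": TCP position; "ee_rot": TCP orientation; "force": force on the tool from outside, world axes, zero at the start; "ft_torque": the same for the moment, N m; "finger_gap": finger opening in m; "finger_force": force on a finger pad.
Only numpy, scipy, OpenCV 4.12 (cv2) and the standard library are available. Lean on these libraries where they do the work, as an engineer would, in place of code of your own. Each camera call takes 0.05 s, during which the arm holds its last target. There are 200 camera calls.

## Task

Close up the two rows of white cups lying in the plywood cradles. Take the carpenter's pencil off the cradle it lies across and lay it in the grey tray, and slide each loose cup along its cradle, without lifting it out, over the closed end of the cup in front of it, and stop while it still fits loosely, with about 3 cm showing between its rim and the next rim. Never drive the cups tight together, and leave the other things on the table where they are.

Things in the scene. Friction and masses are not known exactly. Their poses are not given: they have to be found in the camera images.
- large_cup: larger loose cup: white tapered tumbler lying in the large cradle, 95 mm long, closed end a 40 mm flat with a sloped heel, mouth 76 mm, wall 2.5 mm, 70 g. Origin: outer centre of the closed end, 39 mm above the table; z axis from closed end to mouth, along the cradle towards the stop, rising 9 degrees. Flat end spans heights 19 to 59 mm, mouth's top 92 mm. Pushed on the closed end (under 1 N) it slides, centred by the V
- small_cup: smaller loose cup, lying likewise in the small cradle: 80 mm long, closed end a 30 mm flat with a sloped heel, mouth 62 mm, wall 2.5 mm, 50 g. Origin and axes as for the large cup. Origin 33 mm above the table; flat end spans heights 18 to 48 mm, mouth's top 77 mm
- large_end_cup: a cup just like large_cup, ahead of it in the large cradle, mouth within 10 mm of the stop. Origin: outer centre of its closed end, facing the loose cup; z axis towards the stop, rising 9 degrees. Once nested, the distance from rim to rim = the distance along z between the origins of large_cup and large_end_cup; the cups wedge tight at about 18 to 20 mm. As the loose cup slides under it the end cup rises 3 mm, tipping a little
- small_end_cup: a cup just like small_cup, ahead of it in the small cradle, mouth within 10 mm of the stop. Origin, axes and behaviour as for large_end_cup; rim to rim = the distance along z between the origins of small_cup and small_end_cup; the cups wedge tight at about 18 to 20 mm
- large_cradle: plywood cradle of the large cups, fixed: a straight V trough (120 degrees between its faces), 400 mm long, 76 mm wide, edges 32 mm high. Origin: on the table under its middle; x axis along the trough to its stop, an upright plate 62 mm high at x = +200 mm. The V's bottom line is 10 mm above the table; the other end is open
- small_cradle: the plywood cradle of the small cups, the same but 68 mm wide, its edges 30 mm high. The two cradles lie side by side, either one nearer the robot
- pencil: a flat carpenter's pencil, 150 mm long plus a 18 mm sharpened tip, 15 mm wide, 8 mm thick, 20 g, lying flat across the edges of the large cradle, between the loose cup and the end cup. Origin: middle of the 150 mm shaft; x axis along the pencil towards its tip, z axis normal to its flat side. It overhangs the cradle by 30 to 45 mm on both sides
- tray: shallow grey pencil tray, fixed, open at the top, 210 by 110 mm outside, 20 mm high, walls and floor 4 mm. Origin: centre of its underside; x axis along its length, y across
- marker_tin: tin of markers standing behind the open end of the large cradle: 84 mm across, tin 100 mm high, markers to 150 mm. Origin: centre of its foot
- pencil_pot: pot of pencils standing behind the open end of the small cradle: 68 mm across, 95 mm high, pencils to 150 mm. Origin: centre of its foot
- glue_stick: white glue stick standing close beside the large cradle and loose cup, 26 mm across, 88 mm high. Origin: centre of its foot
- tape_roll: roll of brown tape lying flat, 90 mm across, 24 mm high. Origin: centre of its underside
- toy_wheel: black toy wheel lying flat, 52 mm across, 16 mm high. Origin: centre of its underside
- nut0: brass hexagon nut lying between the cradles, 24 mm across flats, 12 mm high. Origin: centre of its underside
- nut1: a second such brass nut between the cradles
- scissors: scissors with black handles lying flat, 180 mm long, 11 mm high. Origin: at the pivot, on the table; x axis towards the blades
Mind the look-alikes: they are no part of the job. Leave any red look-alike of the large_cup alone.

How it is judged:
By the outcome, as a careful person would: the job done as asked, in the order asked, and still so for the second after the job is handed in, with the robot touching nothing.
It also fails if it takes over 72 s, if anything falls off the work surface, if the arm or the gripper's body presses on something with over 40 N, if the wrist force passes 120 N, or if a joint passes its speed limit or range.

## Working session

There is one attempt and no reset: what is moved stays moved. The work goes in short steps, Python scripts to look and compute and a tool call to move; the robot and the scene stay as the last step left them, time stands still between calls to the robot, and variables do not carry over. Pictures are saved under pics/ and viewed, at most 10 in all, crops included, and the job is handed in when it is done.

Besides the shell and the picture viewer there is one more tool, called as a command line: name --argument value ..., lists and objects as JSON in quotes. arm_command: Moves the arm, as the interface text tells. Its arguments: {"type":"object","properties":{"xyz":{"type":"array","items":{"type":"array","items":{"type":"number"}}},"angular":{"type":"array","items":{"type":"array","items":{"type":"number"}}},"hand":{"type":"number"},"squeeze":{"type":"number"}},"required":["xyz","angular"]}

```bash
mkdir -p pics; ls; cat > h.py <<'E'
import numpy as np,cv2
from scipy.spatial.transform import Rotation as R
from bench import robot,capture,order
def rot(q): return R.from_quat([q[1],q[2],q[3],q[0]]).as_matrix()
def cap(n,save=None):
    c=capture(n)
    if save: cv2.imwrite('pics/'+save,cv2.cvtColor(c['image'],cv2.COLOR_RGB2BGR))
    z=c['range_z']; v,u=np.mgrid[:480,:640]
    P=np.stack([(u-c['cx'])/c['fx']*z,(v-c['cy'])/c['fy']*z,z],-1)
    c['P']=P@rot(c['attitude']).T+np.array(c['xyz'])
    return c
E
python3 - <<'E'
from h import *
for n in('top','scene'):
    c=cap(n,n+'0.png'); np.savez(n+'0.npz',P=c['P'],im=c['image'])
    print(n,c['xyz'],c['attitude'],c['fx'],c['cx'],c['cy'])
s=robot.observe();print(s['clock'],s['tcp_pos'],s['ee_rot'],s['force'],s['finger_gap'])
E
```

```text
pics
top [0.44686105 0.05388361 1.28691962] [-0.01078852  0.71034609 -0.70367234  0.0117166 ] 518.422645877542 313.97753060262085 243.91170677350638
scene [1.16047099 0.09052025 0.82641546] [-0.23660131  0.62875666  0.69657656 -0.25192455] 487.00281211593426 311.457663483828 239.62866687851331
0.1 [ 0.24366499 -0.52029179  0.24746478] [-8.00458556e-04  9.76139134e-01  2.17144535e-01 -2.36697107e-05] [ 0.11152752 -0.16562513 -0.22404893] 0.08547303952975144
```

View pics/top0.png

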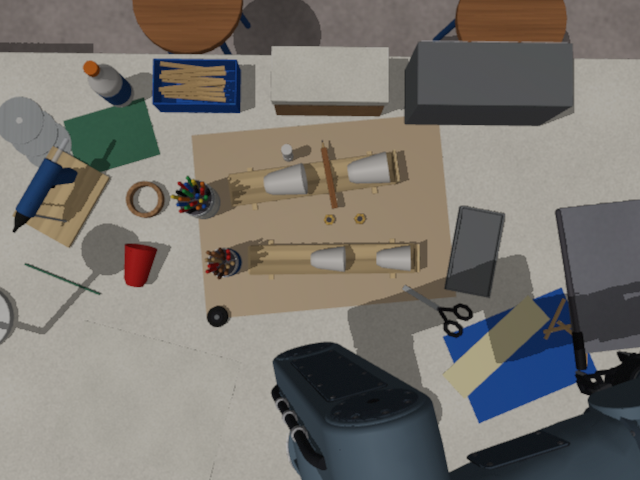

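View pics/scene0.png

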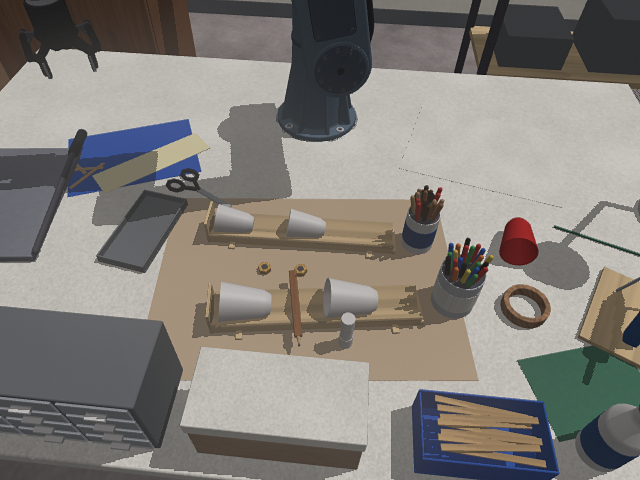

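The top view shows the large cradle from (232,190) to (397,167) with its loose cup at (286,180), end cup at (372,168), pencil from (325,143) to (335,205), and glue stick at (288,152). The small cradle runs from (250,258) to (418,257) with its loose cup at (328,259) and end cup at (394,258). The tray is at (475,251). The red cup at (139,265) is the look-alike. The large cradle's white cup at (286,180), behind the pencil, is large_cup.

```bash
python3 - <<'E'
from h import *
d=np.load('top0.npz');P=d['P'];im=d['im']
big=cv2.resize(im[120:290,215:515],None,fx=2.66,fy=2.66,interpolation=cv2.INTER_CUBIC)
cv2.imwrite('pics/crop1.png',big[...,::-1])
for n,(u,v) in dict(penTip=(324,143),penM=(330,175),penE=(335,205),trayC=(475,251),tTL=(463,209),tTR=(502,212),tBL=(447,289),tBR=(489,294),glue=(288,149),Lc=(286,180),Lend=(372,168),Sc=(328,259),Send=(394,258),tin=(193,195),pot=(222,262)).items():
    print(n,P[v,u].round(4))
# white cup points
w=(im.min(-1)>110)&((im.max(-1).astype(int)-im.min(-1))<25)
for n,(u0,u1,v0,v1) in dict(Lc=(258,312,160,200),Le=(342,400,148,190),Sc=(305,352,243,275),Se=(372,416,243,275)).items():
    m=np.zeros_like(w);m[v0:v1,u0:u1]=1;m&=w&(P[...,2]>.03)&(P[...,2]<.11)
    q=P[m]; i=np.argsort(q[:,1])
    print(n,len(q),'min y',np.sort(q[:,1])[:3].round(4),'max y',np.sort(q[:,1])[-4:].round(4),'zmax',q[:,2].max().round(4))
    # width profile
    for y in np.arange(q[:,1].min(),q[:,1].max(),.012):
        s=q[abs(q[:,1]-y)<.002]
        if len(s): print('  y%.3f x %.4f..%.4f mid %.4f z %.4f'%(y,s[:,0].min(),s[:,0].max(),(s[:,0].min()+s[:,0].max())/2,s[:,2].max()))
E
```

```text
penTip [ 0.7412  0.0296 -0.0036]
penM [0.6537 0.0153 0.0394]
penE [0.5813 0.0025 0.0365]
trayC [ 0.4739 -0.3465  0.0039]
tTL [ 0.5781 -0.3173  0.0019]
tTR [ 0.5719 -0.4154 -0.0011]
tBL [ 0.3804 -0.2724  0.0227]
tBR [ 0.369  -0.3759  0.019 ]
glue [0.7054 0.115  0.0881]
Lc [0.6345 0.1194 0.078 ]
Lend [ 0.6636 -0.0812  0.084 ]
Sc [0.4505 0.0191 0.0659]
Send [ 0.4544 -0.1372  0.0603]
tin [0.5941 0.3308 0.1025]
pot [0.4413 0.2628 0.0983]
Lc 879 min y [0.0772 0.0772 0.0772] max y [0.1729 0.1729 0.1729 0.1732] zmax 0.0939
  y0.077 x 0.6084..0.6125 mid 0.6104 z 0.0699
  y0.089 x 0.6087..0.6697 mid 0.6392 z 0.0928
  y0.101 x 0.6071..0.6654 mid 0.6362 z 0.0904
  y0.113 x 0.6076..0.6638 mid 0.6357 z 0.0838
  y0.125 x 0.6079..0.6593 mid 0.6336 z 0.0819
  y0.137 x 0.6074..0.6572 mid 0.6323 z 0.0783
  y0.149 x 0.6076..0.6529 mid 0.6303 z 0.0725
  y0.161 x 0.6087..0.6513 mid 0.6300 z 0.0710
  y0.173 x 0.6224..0.6448 mid 0.6336 z 0.0614
Le 925 min y [-0.1219 -0.1216 -0.1206] max y [-0.0267 -0.0267 -0.0267 -0.025 ] zmax 0.0939
  y-0.122 x 0.6366..0.6444 mid 0.6405 z 0.0744
  y-0.110 x 0.6371..0.6983 
[... 479 characters left out ...]
609
  y-0.005 x 0.4245..0.4719 mid 0.4482 z 0.0763
  y0.007 x 0.4267..0.4719 mid 0.4493 z 0.0725
  y0.019 x 0.4291..0.4694 mid 0.4493 z 0.0665
  y0.031 x 0.4288..0.4694 mid 0.4491 z 0.0671
  y0.043 x 0.4311..0.4671 mid 0.4491 z 0.0592
  y0.055 x 0.4358..0.4646 mid 0.4502 z 0.0570
Se 597 min y [-0.1743 -0.1737 -0.1727] max y [-0.0962 -0.0959 -0.0956 -0.0954] zmax 0.0784
  y-0.174 x 0.4262..0.4311 mid 0.4286 z 0.0607
  y-0.162 x 0.4284..0.4758 mid 0.4521 z 0.0761
  y-0.150 x 0.4307..0.4735 mid 0.4521 z 0.0724
  y-0.138 x 0.4305..0.4733 mid 0.4519 z 0.0685
  y-0.126 x 0.4328..0.4710 mid 0.4519 z 0.0660
  y-0.114 x 0.4351..0.4710 mid 0.4530 z 0.0644
  y-0.102 x 0.4397..0.4661 mid 0.4529 z 0.0544
```

View pics/crop1.png

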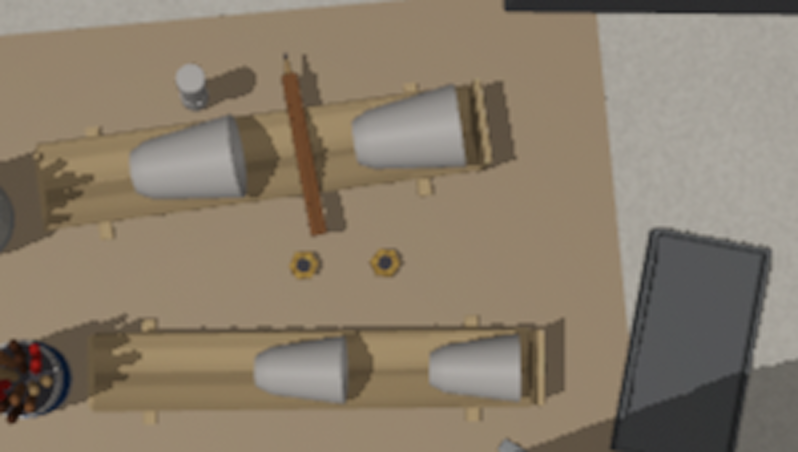

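The enlarged crop shows the pencil from tip (287,58) to blunt end (318,233), between the loose cup's mouth (235,157) and the end cup's closed end (355,137). The glue stick is at (190,75), and the nuts, clear of everything, at (305,264) and (386,262). I'll move above the pencil and look with the wrist camera.

arm_command --xyz '[[0.044, -0.024, 0], [0.088, -0.048, 0], [0.132, -0.071, 0], [0.176, -0.095, 0], [0.22, -0.119, 0]]' --angular '[[0, 0, 0], [0, 0, 0], [0, 0, 0], [0, 0, 0], [0, 0, 0]]' --hand 0.035 --squeeze 25

```text
clock: 0.6
tcp_pos: [0.3931, -0.318, 0.248]
ee_rot: [-0.0, 0.976, 0.217, -0.0]
force: [0.3, 0.1, 0.6]
finger_gap: 0.0347
finger_force: 0.0
```

arm_command --xyz '[[0.044, -0.024, 0], [0.088, -0.048, 0], [0.132, -0.071, 0], [0.176, -0.095, 0], [0.22, -0.119, 0]]' --angular '[[0, 0, 0], [0, 0, 0], [0, 0, 0], [0, 0, 0], [0, 0, 0]]'

```text
clock: 1.1
tcp_pos: [0.5418, -0.1171, 0.2481]
ee_rot: [-0.0, 0.976, 0.217, -0.0]
force: [1.3, -1.3, -0.5]
finger_gap: 0.0352
finger_force: 0.0
```

arm_command --xyz '[[0.04, -0.02, 0], [0.08, -0.04, 0], [0.12, -0.062, 0], [0.151, -0.082, 0], [0.151, -0.082, 0]]' --angular '[[0, 0, 0.07], [0, 0, 0.14], [0, 0, 0.21], [0, 0, 0.262], [0, 0, 0.262]]'

```text
clock: 1.6
tcp_pos: [0.6443, 0.0235, 0.2474]
ee_rot: [-0.001, 0.996, 0.089, -0.0]
force: [-1.0, -0.5, 0.1]
finger_gap: 0.0347
finger_force: 0.0
```

```bash
python3 - <<'E'
from h import *
c=cap('wrist','w1.png');np.savez('w1.npz',P=c['P'],im=c['image'])
c2=cap('top');np.savez('top1.npz',P=c2['P'],im=c2['image'])
s=robot.observe();print(s['clock'],s['tcp_pos'],rot(s['ee_rot']).round(4).tolist(),s['force'],s['finger_gap'],s['joints'].__repr__(), c['xyz'])
E
```

```text
1.7 [0.64280958 0.02005262 0.24732615] [[0.9842, 0.1773, -0.0017], [0.1773, -0.9842, -0.0002], [-0.0017, -0.0001, -1.0]] [-0.25581495  0.2126709   0.17051589] 0.03473519993238367 array([-1.52818049e-01,  3.31707826e-01,  1.42369137e+00, -4.38137924e-04,
        1.38785567e+00,  1.23984077e+00]) [0.72128074 0.03692767 0.37237926]
```

View pics/w1.png

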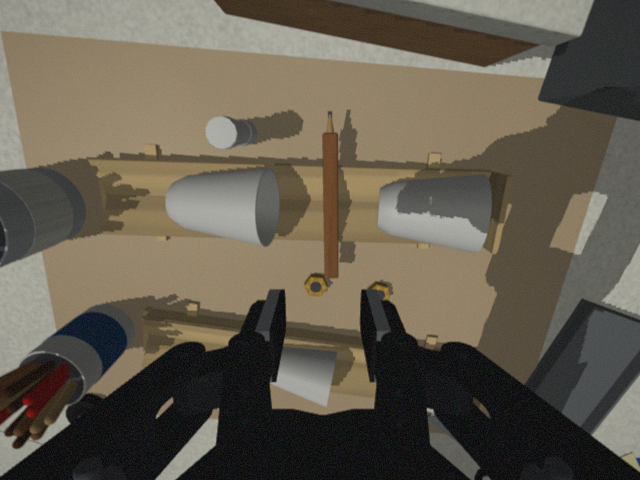

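The wrist view shows the pencil shaft from (330,133) to (332,276), with its tip at (330,112). The loose cup runs from closed end (167,200) to mouth (265,207), and the end cup's closed end is at (380,207). Next I'll measure these exactly.

```bash
cat > fit.py <<'E'
from h import *
from scipy.optimize import least_squares
DIM={'L':(.095,.023,.038,.039),'S':(.080,.0185,.031,.033)}
def white(im): return (im.min(-1)>70)&((im.max(-1).astype(int)-im.min(-1))<22)
def fitcups(P,im,boxes,k,x0,th0,rise=9,verbose=True):
    """boxes: list of y-ranges (lo,hi); returns line (x at y=0, heading) and origin y's"""
    L,r0,r1,h=DIM[k]; w=white(im); out=[]
    dist=lambda p:None
    qs=[]
    for lo,hi in boxes:
        m=w&(P[...,1]>lo)&(P[...,1]<hi)&(abs(P[...,0]-(x0-np.tan(th0)*P[...,1]))<.036)&(P[...,2]>.042 if k=='L' else P[...,2]>.036)&(P[...,2]<.1)
        qs.append(P[m])
    r=np.radians(rise)
    def sd(q,x,th,y):
        d=np.array([np.sin(th)*np.cos(r),-np.cos(th)*np.cos(r),np.sin(r)])
        o=np.array([x-np.tan(th)*y,y,h]); v=q-o; s=v@d
        return s,np.linalg.norm(v-np.outer(s,d),axis=1)
    def res(p):
        e=[]
        for q,y in zip(qs,p[2:]):
            s,rr=sd(q,p[0],p[1],y); e.append(np.where((s>.006)&(s<L+.01),rr-(r0+(r1-r0)*s/L),0.003))
        return np.concatenate(e)
    f=least_squares(res,[x0,th0]+[b[1]-.005 for b in boxes],loss='soft_l1',f_scale=.002)
    x,th=f.x[:2]
    for q,y in zip(qs,f.x[2:]):
        s,rr=sd(q,x,th,y); print(k,len(q),'x0 %.4f th %.2fdeg coneY %.4f  s range %.4f..%.4f'%(x,np.degrees(th),y,*np.percentile(s,[.5,99.5])),'y by rim %.4f  zmax %.4f'%(y-np.cos(th)*(np.percentile(s,99.5)-L),q[:,2].max()))
    return f
E
python3 - <<'E'
from fit import *
for n in('w1','top0'):
    d=np.load(n+'.npz');P,im=d['P'],d['im']; print(n)
    fitcups(P,im,[(.07,.18),(-.13,-.022)],'L',.653,np.radians(8.3))
    if n=='top0': fitcups(P,im,[(-.025,.07),(-.18,-.09)],'S',.45,np.radians(1.4))
d=np.load('w1.npz');P,im=d['P'],d['im'].astype(int)
m=(im[...,0]-im[...,2]>40)&(P[...,2]>.034)&(P[...,2]<.05)&(abs(P[...,1]-.015)<.03)&(P[...,0]>.55)
q=P[m];print(len(q),q.mean(0))
v=cv2.fitLine(q[:,:2].astype(np.float32),cv2.DIST_HUBER,0,.01,.01).ravel();t=(q[:,:2]-v[2:])@v[:2];print(v,np.percentile(t,[1,99]),np.degrees(np.arctan2(v[1],v[0])),np.median(q[:,2]))
for u,vv in((330,134),(332,275),(331,205),(330,113)): print(P[vv,u].round(4))
# tray
d=np.load('top0.npz');P,im=d['P'],d['im']
for p in ((462,208),(503,213),(446,289),(489,295)): print(p,P[p[1]-1:p[1]+2,p[0]-1:p[0]+2].reshape(-1,3).round(3)[[0,4,8]].tolist())
E
```

```text
w1
L 5291 x0 0.6564 th 8.46deg coneY 0.1689  s range 0.0013..0.0940 y by rim 0.1699  zmax 0.0912
L 6454 x0 0.6564 th 8.46deg coneY -0.0306  s range 0.0000..0.0936 y by rim -0.0292  zmax 0.0909
top0
L 937 x0 0.6558 th 8.45deg coneY 0.1715  s range 0.0017..0.0945 y by rim 0.1720  zmax 0.0939
L 1002 x0 0.6558 th 8.45deg coneY -0.0281  s range 0.0018..0.0940 y by rim -0.0271  zmax 0.0939
S 636 x0 0.4527 th 1.15deg coneY 0.0605  s range 0.0028..0.0801 y by rim 0.0604  zmax 0.0767
S 670 x0 0.4527 th 1.15deg coneY -0.0976  s range 0.0015..0.0784 y by rim -0.0960  zmax 0.0784
2237 [0.65679215 0.0182771  0.03892716]
[0.9808505  0.19476217 0.65679216 0.0182771 ] [-0.07993095  0.07661498] 11.230829 0.038943844211153655
[0.7207 0.0302 0.0387]
[0.5797 0.0015 0.0395]
[0.6542 0.0167 0.0391]
[0.7391 0.0336 0.0361]
(462, 208) [[0.581, -0.307, 0.022], [0.58, -0.313, 0.007], [0.578, -0.317, 0.002]]
(503, 213) [[0.572, -0.415, -0.001], [0.568, -0.411, 0.017], [0.565, -0.414, 0.015]]
(446, 289) [[0.382, -0.269, 0.015], [0.38, -0.271, 0.02], [0.377, -0.277, 0.004]]
(489, 295) [[0.368, -0.376, 0.011], [0.366, -0.376, 0.018], [0.363, -0.386, -0.003]]
```

arm_command --xyz '[[0.0106, 0.0044, 0.04], [0.0106, 0.0044, 0.085], [0.0106, 0.0044, 0.13], [0.0106, 0.0044, 0.165], [0.0106, 0.0044, 0.18]]' --angular '[[0, 0, -0.0175], [0, 0, -0.0175], [0, 0, -0.0175], [0, 0, -0.0175], [0, 0, -0.0175]]'

```text
clock: 2.2
tcp_pos: [0.6508, 0.0156, 0.0639]
ee_rot: [-0.001, 0.995, 0.096, -0.004]
force: [-0.2, -0.1, -0.1]
finger_gap: 0.0346
finger_force: 0.0
```

arm_command --xyz '[[0, 0, 0.01], [0, 0, 0.018], [0, 0, 0.022], [0, 0, 0.022], [0, 0, 0.022]]' --angular '[[0, 0, 0], [0, 0, 0], [0, 0, 0], [0, 0, 0], [0, 0, 0]]'

```text
clock: 2.7
tcp_pos: [0.6552, 0.0167, 0.0476]
ee_rot: [0.0, 0.995, 0.097, 0.001]
force: [0.1, -0.3, 0.4]
finger_gap: 0.0348
finger_force: 0.0
```

arm_command --xyz '[[0, 0, 0], [0, 0, 0], [0, 0, 0], [0, 0, 0], [0, 0, 0]]' --angular '[[0, 0, 0], [0, 0, 0], [0, 0, 0], [0, 0, 0], [0, 0, 0]]' --hand 0 --squeeze 25

```text
clock: 3.2
tcp_pos: [0.6549, 0.0167, 0.0471]
ee_rot: [0.0, 0.995, 0.097, 0.001]
force: [-0.1, 0.3, 5.7]
finger_gap: 0.0143
finger_force: 28.1
```

arm_command --xyz '[[0, 0, -0.01], [0, 0, -0.025], [0, 0, -0.06], [0, 0, -0.1], [0, 0, -0.14]]' --angular '[[0, 0, 0], [0, 0, 0], [0, 0, 0], [0, 0, 0], [0, 0, 0]]'

```text
clock: 3.7
tcp_pos: [0.654, 0.0167, 0.1885]
ee_rot: [-0.0, 0.995, 0.096, -0.0]
force: [1.0, -0.6, 0.4]
finger_gap: 0.0141
finger_force: 27.4
```

arm_command --xyz '[[-0.015, 0.018, 0], [-0.04, 0.05, 0], [-0.07, 0.087, 0], [-0.1, 0.1245, 0], [-0.13, 0.162, 0]]' --angular '[[0, 0, 0], [0, 0, 0], [0, 0, 0], [0, 0, 0], [0, 0, 0]]'

```text
clock: 4.2
tcp_pos: [0.5569, -0.1685, 0.1875]
ee_rot: [0.0, 0.995, 0.097, 0.0]
force: [1.1, -1.7, -0.3]
finger_gap: 0.0137
finger_force: 27.4
```

arm_command --xyz '[[-0.03, 0.0375, 0], [-0.06, 0.075, 0], [-0.09, 0.112, 0], [-0.115, 0.143, 0], [-0.123, 0.153, 0]]' --angular '[[0, 0, 0.07], [0, 0, 0.15], [0, 0, 0.23], [0, 0, 0.31], [0, 0, 0.361]]'

```text
clock: 4.7
tcp_pos: [0.4647, -0.3445, 0.1875]
ee_rot: [0.001, 0.996, -0.087, 0.0]
force: [-0.1, -0.1, -0.3]
finger_gap: 0.0138
finger_force: 27.4
```

```bash
python3 - <<'E'
from h import *
c=cap('wrist','w2.png')
s=robot.observe();print(s['clock'],s['tcp_pos'],rot(s['ee_rot']).round(3).tolist(),s['force'],s['finger_gap'],s['finger_force'])
E
```

```text
4.75 [ 0.4647197  -0.3447175   0.18740474] [[0.984, -0.176, 0.0], [-0.176, -0.984, -0.002], [0.001, 0.002, -1.0]] [-0.98156263 -1.49555444 -0.66748149] 0.014403770080267103 27.40557700395584
```

View pics/w2.png

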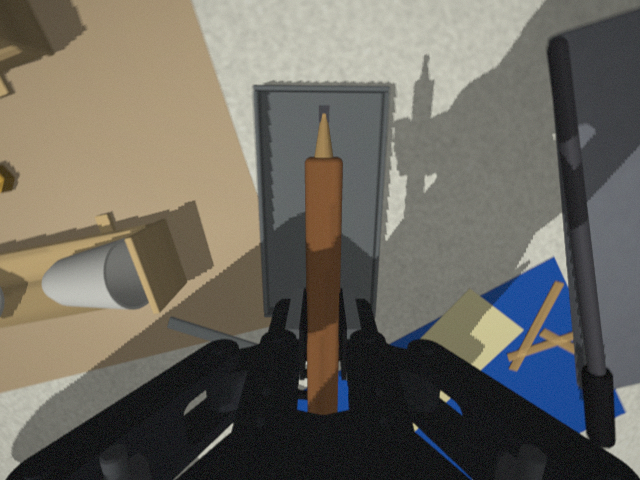

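The pencil is held squarely over the tray (tray corners at (255,85) and (388,85)), so I'll lower it.

arm_command --xyz '[[0.002, 0, 0.04], [0.002, 0, 0.08], [0.002, 0, 0.12], [0.002, 0, 0.145], [0.002, 0, 0.152]]' --angular '[[0, 0, 0], [0, 0, 0], [0, 0, 0], [0, 0, 0], [0, 0, 0]]'

```text
clock: 5.25
tcp_pos: [0.4675, -0.3382, 0.0313]
ee_rot: [-0.002, 0.997, -0.083, -0.002]
force: [-0.5, 0.0, 0.7]
finger_gap: 0.0144
finger_force: 27.4
```

arm_command --xyz '[[0, 0, 0.005], [0, 0, 0.009], [0, 0, 0.012], [0, 0, 0.012], [0, 0, 0.012]]' --angular '[[0, 0, 0], [0, 0, 0], [0, 0, 0], [0, 0, 0], [0, 0, 0]]'

```text
clock: 5.75
tcp_pos: [0.4689, -0.3418, 0.0232]
ee_rot: [0.0, 0.996, -0.084, 0.001]
force: [0.4, -0.2, -0.6]
finger_gap: 0.0142
finger_force: 27.4
```

arm_command --xyz '[[0, 0, 0], [0, 0, 0], [0, 0, 0], [0, 0, -0.01], [0, 0, -0.02]]' --angular '[[0, 0, 0], [0, 0, 0], [0, 0, 0], [0, 0, 0], [0, 0, 0]]' --hand 0.035

```text
clock: 6.25
tcp_pos: [0.4684, -0.3412, 0.0429]
ee_rot: [-0.0, 0.996, -0.084, -0.0]
force: [-0.2, -0.2, -0.4]
finger_gap: 0.0348
finger_force: 0.0
```

arm_command --xyz '[[0, 0, -0.03], [0, 0, -0.07], [0, 0, -0.11], [0, 0, -0.15], [0, 0, -0.18]]' --angular '[[0, 0, 0], [0, 0, 0], [0, 0, 0], [0, 0, 0], [0, 0, 0]]'

```text
clock: 6.75
tcp_pos: [0.4691, -0.342, 0.2267]
ee_rot: [0.002, 0.996, -0.084, 0.002]
force: [-0.0, -0.1, -0.4]
finger_gap: 0.0351
finger_force: 0.0
```

```bash
python3 - <<'E'
from h import *
c=cap('wrist');P,im=c['P'],c['image'].astype(int)
s=robot.observe();print(s['clock'],s['tcp_pos'],rot(s['ee_rot']).round(3).tolist(),s['force'],s['finger_gap'],s['finger_force'])
m=(im[...,0]-im[...,2]>35)&(P[...,2]>.004)&(P[...,2]<.06)&(abs(P[...,1]+.343)<.06)&(P[...,0]>.36)&(P[...,0]<.59)
q=P[m];print(len(q),q.mean(0),np.percentile(q,[1,99],axis=0))
E
```

```text
6.8 [ 0.47083028 -0.34366564  0.23182761] [[0.986, -0.167, 0.008], [-0.167, -0.986, -0.009], [0.009, 0.007, -1.0]] [ 1.47120861 -0.85751573  3.1726963 ] 0.03523557371997848 0.0
1993 [ 0.47222598 -0.3424994   0.01104878] [[ 0.39229607 -0.35819248  0.00888448]
 [ 0.54613276 -0.32480941  0.01277839]]
```

The pencil lies flat in the tray (top at about 12 mm). Next I'll go behind the large loose cup with the fingers shut.

arm_command --xyz '[[0.003, -0.03, 0], [0.008, -0.075, 0], [0.013, -0.12, 0], [0.018, -0.165, 0], [0.023, -0.21, 0]]' --angular '[[0, 0, 0], [0, 0, 0], [0, 0, 0], [0, 0, 0], [0, 0, 0]]' --hand 0

```text
clock: 7.3
tcp_pos: [0.5265, -0.1365, 0.2233]
ee_rot: [0.0, 0.996, -0.084, 0.001]
force: [0.9, -0.6, -0.0]
finger_gap: 0.0001
finger_force: 0.0
```

arm_command --xyz '[[0.005, -0.045, 0], [0.01, -0.09, 0], [0.015, -0.135, 0], [0.02, -0.18, 0], [0.023, -0.21, 0]]' --angular '[[0, 0, 0], [0, 0, 0], [0, 0, 0], [0, 0, 0], [0, 0, 0]]'

```text
clock: 7.8
tcp_pos: [0.5844, 0.0681, 0.2233]
ee_rot: [-0.0, 0.997, -0.083, 0.001]
force: [0.7, -0.6, 0.1]
finger_gap: -0.0001
finger_force: 0.0
```

arm_command --xyz '[[0.004, -0.045, 0], [0.008, -0.09, 0], [0.012, -0.13, 0], [0.015, -0.152, 0], [0.015, -0.152, 0]]' --angular '[[0, 0, -0.07], [0, 0, -0.15], [0, 0, -0.23], [0, 0, -0.29], [0, 0, -0.316]]'

```text
clock: 8.3
tcp_pos: [0.6242, 0.2156, 0.2229]
ee_rot: [-0.0, 0.997, 0.077, 0.001]
force: [-0.2, 0.1, 0.7]
finger_gap: -0.0002
finger_force: 0.0
```

```bash
python3 - <<'E'
from fit import *
c=cap('wrist','w3.png');c=cap('wrist')
s=robot.observe();print(s['clock'],s['tcp_pos'],rot(s['ee_rot']).round(4).tolist(),s['finger_gap'])
E
```

```text
8.4 [0.62391706 0.21267028 0.22262751] [[0.9889, 0.1489, 0.0002], [0.1489, -0.9889, -0.0004], [0.0001, 0.0004, -1.0]] -0.000174974439282448
```

View pics/w3.png

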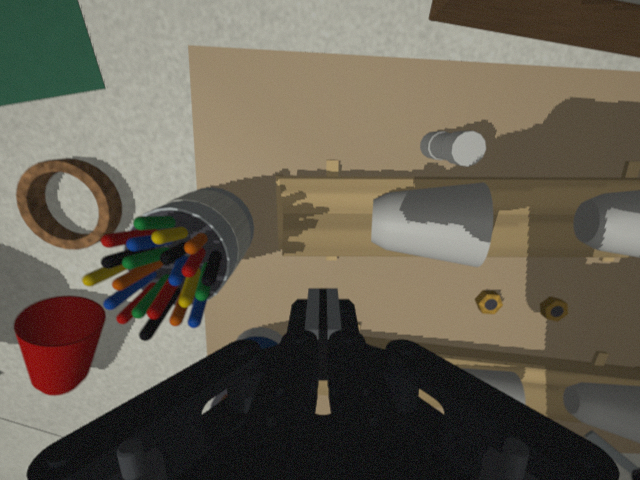

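The closed fingers' linkage spreads widely along tool y, towards the tin at (200,250). I'll turn 90° so it lies across the cradle, and push with the narrow side.

arm_command --xyz '[[0, 0.005, 0], [0, 0.01, 0], [0, 0.015, 0], [0.0006, 0.0185, 0], [0.0006, 0.0185, 0]]' --angular '[[0, 0, -0.13], [0, 0, -0.27], [0, 0, -0.41], [0, 0, -0.55], [0, 0, -0.69]]'

```text
clock: 8.9
tcp_pos: [0.6275, 0.192, 0.2228]
ee_rot: [0.0, 0.913, 0.408, -0.0]
force: [-0.1, -0.2, -0.6]
finger_gap: 0.0001
finger_force: 0.0
```

arm_command --xyz '[[0, 0, 0], [0, 0, 0], [0, 0, 0], [0, 0, 0], [0, 0, 0]]' --angular '[[0, 0, -0.14], [0, 0, -0.28], [0, 0, -0.42], [0, 0, -0.56], [0, 0, -0.7]]'

```text
clock: 9.4
tcp_pos: [0.6274, 0.1924, 0.2228]
ee_rot: [0.0, 0.718, 0.696, -0.0]
force: [0.4, -0.1, -0.0]
finger_gap: 0.0001
finger_force: 0.0
```

arm_command --xyz '[[0, 0, 0], [0, 0, 0], [0, 0, 0], [0, 0, 0], [0, 0, 0]]' --angular '[[0, 0, -0.1], [0, 0, -0.17], [0, 0, -0.181], [0, 0, -0.181], [0, 0, -0.181]]'

```text
clock: 9.9
tcp_pos: [0.6275, 0.1936, 0.2225]
ee_rot: [0.0, 0.654, 0.757, 0.0]
force: [-0.1, -0.4, 0.7]
finger_gap: 0.0001
finger_force: 0.0
```

```bash
python3 - <<'E'
from fit import *
c=cap('wrist','w4.png');np.savez('w4.npz',P=c['P'],im=c['image'])
s=robot.observe();print(s['clock'],s['tcp_pos'],rot(s['ee_rot']).round(4).tolist(),s['finger_gap'],c['xyz'])
fitcups(c['P'],c['image'],[(.07,.18),(-.13,-.022)],'L',.656,np.radians(8.46))
P=c['P'];m=(P[...,1]>.24)&(P[...,1]<.45)&(P[...,2]>.08)&(P[...,2]<.2)&(abs(P[...,0]-.594)<.09);q=P[m];print(np.percentile(q,[1,99],axis=0)) if len(q) else 0
E
```

```text
9.95 [0.62744053 0.19378184 0.22244636] [[-0.1461, 0.9893, 0.0001], [0.9893, 0.1461, -0.0001], [-0.0001, 0.0001, -1.0]] -0.0001421568189199009 [0.61614538 0.27055953 0.34753366]
L 2950 x0 0.6563 th 8.68deg coneY 0.1712  s range 0.0008..0.0748 y by rim 0.1911  zmax 0.0739Traceback (most recent call last):
  File "<stdin>", line 4, in <module>
  File "fit.py", line 26, in fitcups
    s,rr=sd(q,x,th,y); print(k,len(q),'x0 %.4f th %.2fdeg coneY %.4f  s range %.4f..%.4f'%(x,np.degrees(th),y,*np.percentile(s,[.5,99.5])),'y by rim %.4f  zmax %.4f'%(y-np.cos(th)*(np.percentile(s,99.5)-L),q[:,2].max()))
                                                                                                               ~~~~~~~~~~~~~^^^^^^^^^^^^^
    return _quantile_unchecked(
        a, q, axis, out, overwrite_input, method, keepdims, weights)
    return _ureduce(a,
                    func=_quantile_ureduce_func,
    ...<5 lines>...
                    overwrite_input=overwrite_input,
                    method=method)
    r = func(a, **kwargs)
    result = _quantile(arr,
                       quantiles=q,
    ...<2 lines>...
                       out=out,
                       weights=wgt)
    slices_having_nans = np.isnan(arr[-1, ...])
                                  ~~~^^^^^^^^^
IndexError: index -1 is out of bounds for axis 0 with size 0
```

View pics/w4.png

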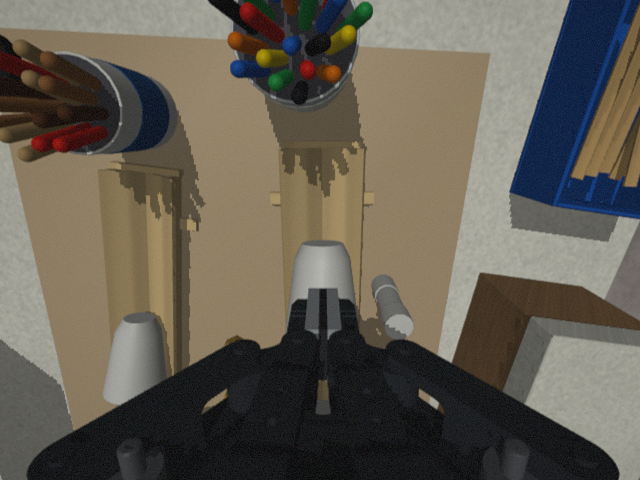

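The cup's closed end is at (322,245), just ahead of the fingertips. The markers stay behind the camera. I'll descend with a little more clearance and then push in stages.

arm_command --xyz '[[0.008, 0, 0.03], [0.008, 0, 0.07], [0.008, 0, 0.11], [0.008, 0, 0.145], [0.008, 0, 0.1625]]' --angular '[[0, 0, 0], [0, 0, 0], [0, 0, 0], [0, 0, 0], [0, 0, 0]]'

```text
clock: 10.45
tcp_pos: [0.6239, 0.2018, 0.056]
ee_rot: [-0.002, 0.653, 0.757, -0.002]
force: [-0.2, 0.1, -1.7]
finger_gap: -0.0003
finger_force: 0.0
```

arm_command --xyz '[[-0.004, 0, 0], [-0.012, 0, 0], [-0.022, 0, 0], [-0.032, 0, 0], [-0.042, 0, 0]]' --angular '[[0, 0, 0], [0, 0, 0], [0, 0, 0], [0, 0, 0], [0, 0, 0]]'

```text
clock: 10.95
tcp_pos: [0.6337, 0.1595, 0.0615]
ee_rot: [0.001, 0.653, 0.757, 0.001]
force: [0.1, 0.3, 0.4]
finger_gap: -0.0001
finger_force: 0.1
```

```bash
python3 - <<'E'
from fit import *
s=robot.observe();print(s['clock'],s['tcp_pos'],rot(s['ee_rot']).round(4).tolist(),s['finger_gap'])
for n in('top','scene'):
    c=cap(n,n+'5.png');np.savez(n+'5.npz',P=c['P'],im=c['image'])
d=c['image'][240:360,180:400];cv2.imwrite('pics/crop5.png',cv2.resize(d,None,fx=3.5,fy=3.5,interpolation=cv2.INTER_CUBIC)[...,::-1])
E
```

```text
10.95 [0.63371658 0.15950613 0.06151573] [[-0.1475, 0.9891, 0.0028], [0.9891, 0.1475, 0.0002], [-0.0003, 0.0028, -1.0]] -0.00013120492817786313
```

View pics/crop5.png

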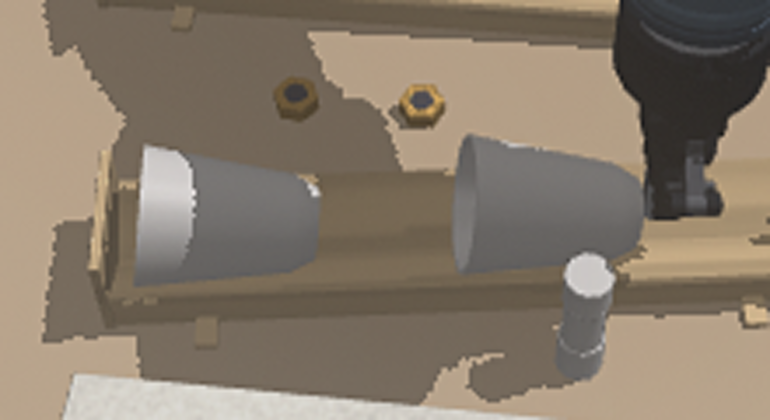

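The fingers now touch the closed end at (645,205) in the crop, with the cup seated in the V. The glue stick at (588,290) is clear. Now I'll fit the cups from the scene camera to get the offset.

```bash
python3 - <<'E'
from fit import *
d=np.load('scene5.npz'); fitcups(d['P'],d['im'],[(.03,.155),(-.13,-.022)],'L',.656,np.radians(8.46))
d=np.load('scene0.npz'); fitcups(d['P'],d['im'],[(.06,.18),(-.13,-.022)],'L',.656,np.radians(8.46))
E
```

```text
L 1478 x0 0.6554 th 8.35deg coneY 0.1433  s range -0.0024..0.0937 y by rim 0.1446  zmax 0.0920
L 1581 x0 0.6554 th 8.35deg coneY -0.0292  s range 0.0003..0.0934 y by rim -0.0276  zmax 0.0915
L 1423 x0 0.6554 th 8.37deg coneY 0.1703  s range 0.0001..0.0937 y by rim 0.1716  zmax 0.0908
L 1576 x0 0.6554 th 8.37deg coneY -0.0292  s range 0.0003..0.0933 y by rim -0.0275  zmax 0.0912
```

arm_command --xyz '[[-0.005, 0, 0], [-0.015, 0, 0], [-0.027, 0, 0], [-0.039, 0, 0], [-0.05, 0, 0]]' --angular '[[0, 0, 0], [0, 0, 0], [0, 0, 0], [0, 0, 0], [0, 0, 0]]'

```text
clock: 11.55
tcp_pos: [0.64, 0.1099, 0.0597]
ee_rot: [-0.0, 0.653, 0.757, -0.0]
force: [0.9, 0.6, 0.9]
finger_gap: 0.0
finger_force: 0.1
```

arm_command --xyz '[[-0.01, 0, 0], [-0.02, 0, 0], [-0.03, 0, 0], [-0.037, 0, 0], [-0.044, 0, 0]]' --angular '[[0, 0, 0], [0, 0, 0], [0, 0, 0], [0, 0, 0], [0, 0, 0]]'

```text
clock: 12.05
tcp_pos: [0.6465, 0.0671, 0.0598]
ee_rot: [-0.0, 0.653, 0.758, 0.0]
force: [-0.8, 0.7, 0.3]
finger_gap: 0.0003
finger_force: 0.3
```

arm_command --xyz '[[-0.007, 0, 0], [-0.014, 0, 0], [-0.021, 0, 0], [-0.026, 0, 0], [-0.028, 0, 0]]' --angular '[[0, 0, 0], [0, 0, 0], [0, 0, 0], [0, 0, 0], [0, 0, 0]]'

```text
clock: 12.55
tcp_pos: [0.6506, 0.0394, 0.0598]
ee_rot: [0.0, 0.653, 0.757, -0.0]
force: [-0.5, 0.7, 0.9]
finger_gap: -0.0001
finger_force: 0.3
```

```bash
python3 - <<'E'
from fit import *
s=robot.observe();print(s['clock'],s['tcp_pos'],s['force'])
c=cap('scene','scene6.png');np.savez('scene6.npz',P=c['P'],im=c['image'])
d=c['image'][240:360,180:400];cv2.imwrite('pics/crop6.png',cv2.resize(d,None,fx=3.5,fy=3.5,interpolation=cv2.INTER_CUBIC)[...,::-1])
fitcups(c['P'],c['image'],[(-.072,.032)],'L',.656,np.radians(8.46))
fitcups(c['P'],c['image'],[(-.14,-.085)],'L',.656,np.radians(8.46))
E
```

```text
12.55 [0.65064568 0.03935417 0.05982245] [-0.50939765  0.67382404  0.89606586]
L 1705 x0 0.6567 th 5.39deg coneY 0.0252  s range -0.0006..0.1022 y by rim 0.0180  zmax 0.0918
L 903 x0 0.7285 th 9.07deg coneY 0.5844  s range 0.6636..0.7112 y by rim -0.0241  zmax 0.0923
```

View pics/crop6.png

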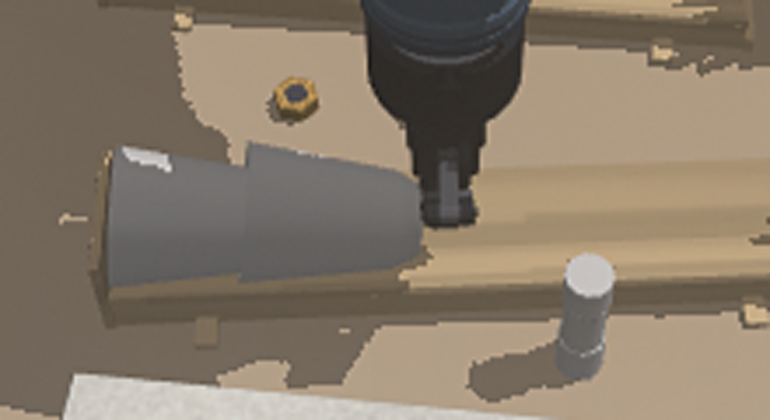

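The loose cup's mouth, with its rim at (245,210), has gone over the end cup, which now sits at the stop with its rim at (110,220). I'll measure the rim-to-rim distance from a crest profile.

```bash
cat > prof.py <<'E'
from fit import *
def prof(P,im,x0,th,tlo,thi,lat=.012,step=.004,white_only=True):
    d=np.array([np.sin(th),-np.cos(th)]);n=np.array([np.cos(th),np.sin(th)])
    v=P[...,:2]-np.array([x0,0]);t=v@d;l=v@n;m=(abs(l)<lat)&(P[...,2]>.03)&(P[...,2]<.11)
    if white_only: m&=white(im)|((im.max(-1).astype(int)-im.min(-1))<22)&(im.min(-1)>50)
    for a in np.arange(tlo,thi,step):
        k=m&(t>=a)&(t<a+step); print('%.0f:%s'%(a*1e3,'%.1f'%(P[k][:,2].max()*1e3) if k.any() else '-'),end=' ')
    print()
E
python3 - <<'E'
from prof import *
for n in('scene0','scene6'):
    d=np.load(n+'.npz'); prof(d['P'],d['im'],.6556,np.radians(8.4),-.04 if n=='scene6' else .02,.15)
E
```

```text
20:- 24:60.7 28:63.1 32:65.9 36:69.1 40:69.9 44:71.5 48:72.1 52:72.9 56:74.6 60:75.8 64:76.4 68:78.6 72:80.2 76:81.1 80:81.5 84:82.9 88:84.3 92:85.7 96:85.9 100:88.0 104:90.0 108:89.9 112:91.2 116:88.9 120:- 124:- 128:- 132:- 136:45.7 140:- 144:- 148:- 
-40:- -36:- -32:87.0 -28:62.5 -24:64.6 -20:68.0 -16:70.6 -12:71.1 -8:70.9 -4:73.2 -0:74.8 4:75.0 8:76.4 12:77.7 16:79.0 20:80.9 24:81.7 28:84.9 32:82.7 36:84.9 40:86.2 44:88.8 48:89.6 52:89.6 56:91.0 60:91.8 64:76.4 68:77.8 72:77.8 76:80.1 80:80.8 84:82.7 88:83.2 92:83.1 96:84.1 100:86.0 104:87.0 108:85.9 112:89.8 116:90.8 120:91.1 124:90.1 128:92.3 132:- 136:59.9 140:- 144:- 148:-
```

arm_command --xyz '[[-0.004, 0, 0], [-0.01, 0, 0], [-0.017, 0, 0], [-0.024, 0, 0], [-0.028, 0, 0]]' --angular '[[0, 0, 0], [0, 0, 0], [0, 0, 0], [0, 0, 0], [0, 0, 0]]'

```text
clock: 13.1
tcp_pos: [0.6548, 0.0113, 0.0598]
ee_rot: [0.0, 0.653, 0.757, -0.0]
force: [0.6, 0.7, 0.3]
finger_gap: 0.0003
finger_force: 0.3
```

arm_command --xyz '[[-0.001, 0, 0], [-0.001, 0, 0]]' --angular '[[0, 0, 0], [0, 0, 0]]'

```text
clock: 13.3
tcp_pos: [0.6549, 0.0109, 0.0598]
ee_rot: [0.0, 0.653, 0.757, -0.0]
force: [-0.2, 0.7, 0.4]
finger_gap: -0.0001
finger_force: 0.0
```

```bash
python3 - <<'E'
from prof import *
s=robot.observe();print(s['clock'],s['tcp_pos'],s['force'])
c=cap('scene','scene7.png');np.savez('scene7.npz',P=c['P'],im=c['image'])
prof(c['P'],c['image'],.6556,np.radians(8.4),.08,.145,step=.002)
prof(c['P'],c['image'],.6556,np.radians(8.4),-.01,.02,step=.004)
E
```

```text
13.3 [0.65489451 0.01088371 0.05982028] [-0.23627711  0.71566024  0.44060182]
80:88.4 82:90.0 84:91.1 86:91.7 88:92.1 90:84.3 92:84.1 94:85.8 96:85.3 98:86.6 100:86.6 102:88.0 104:88.2 106:89.1 108:89.5 110:88.9 112:91.4 114:91.1 116:92.1 118:93.0 120:93.8 122:93.1 124:95.9 126:94.0 128:- 130:- 132:- 134:- 136:- 138:59.8 140:- 142:- 144:- 
-10:- -6:- -2:56.2 2:63.3 6:66.7 10:69.2 14:70.0 18:71.3
```

arm_command --xyz '[[-0.002, 0, 0], [-0.004, 0, 0], [-0.006, 0, 0], [-0.007, 0, 0], [-0.007, 0, 0]]' --angular '[[0, 0, 0], [0, 0, 0], [0, 0, 0], [0, 0, 0], [0, 0, 0]]'

```text
clock: 13.85
tcp_pos: [0.6559, 0.0042, 0.0598]
ee_rot: [0.0, 0.653, 0.758, -0.0]
force: [-0.3, 0.7, -0.6]
finger_gap: 0.0003
finger_force: 0.0
```

```bash
python3 - <<'E'
from prof import *
s=robot.observe();print(s['clock'],s['tcp_pos'],s['force'])
c=cap('scene','scene8.png');np.savez('scene8.npz',P=c['P'],im=c['image'])
prof(c['P'],c['image'],.6556,np.radians(8.4),.09,.145,step=.002)
E
```

```text
13.85 [0.65587421 0.00415442 0.0597614 ] [-0.32508154  0.70249514 -0.6150672 ]
90:90.0 92:90.6 94:90.7 96:91.1 98:86.7 100:87.1 102:86.8 104:89.1 106:87.9 108:90.2 110:90.8 112:89.2 114:91.0 116:90.7 118:92.0 120:92.8 122:92.9 124:94.7 126:94.4 128:- 130:- 132:- 134:- 136:- 138:59.0 140:- 142:- 144:-
```

The rim gap is about 30 mm, so the large row is done. I'll back off, rise and go behind the small loose cup at top-view (328,259).

arm_command --xyz '[[0.01, 0, 0], [0.03, 0, 0], [0.03, 0, -0.03], [0.03, 0, -0.07], [0.03, 0, -0.1]]' --angular '[[0, 0, 0], [0, 0, 0], [0, 0, 0], [0, 0, 0], [0, 0, 0]]'

```text
clock: 14.4
tcp_pos: [0.6514, 0.0362, 0.1618]
ee_rot: [0.0, 0.652, 0.758, 0.0]
force: [1.0, -0.6, 0.3]
finger_gap: -0.0001
finger_force: 0.0
```

arm_command --xyz '[[0.018, -0.038, -0.03], [0.036, -0.076, -0.03], [0.054, -0.114, -0.03], [0.075, -0.155, -0.03], [0.09, -0.1895, -0.03]]' --angular '[[0, 0, 0.05], [0, 0, 0.1], [0, 0, 0.126], [0, 0, 0.126], [0, 0, 0.126]]'

```text
clock: 14.9
tcp_pos: [0.4478, 0.0971, 0.1895]
ee_rot: [-0.0, 0.699, 0.716, -0.0]
force: [-0.6, -0.5, 0.6]
finger_gap: 0.0001
finger_force: 0.0
```

arm_command --xyz '[[0, 0, 0], [0, 0, 0], [0, 0, 0.03], [0, 0, 0.06], [0, 0, 0.08]]' --angular '[[0, 0, 0], [0, 0, 0], [0, 0, 0], [0, 0, 0], [0, 0, 0]]'

```text
clock: 15.4
tcp_pos: [0.4513, 0.0952, 0.1083]
ee_rot: [-0.0, 0.699, 0.715, -0.0]
force: [0.2, 0.1, 0.4]
finger_gap: -0.0003
finger_force: 0.0
```

```bash
python3 - <<'E'
from prof import *
s=robot.observe();print(s['clock'],s['tcp_pos'],rot(s['ee_rot']).round(4).tolist())
c=cap('scene');np.savez('scene9.npz',P=c['P'],im=c['image'])
prof(c['P'],c['image'],.6556,np.radians(8.4),.09,.145,step=.002)
prof(c['P'],c['image'],.6556,np.radians(8.4),.0,.04,step=.004)
print('small');fitcups(c['P'],c['image'],[(-.025,.07),(-.18,-.09)],'S',.4527,np.radians(1.2))
E
```

```text
15.4 [0.45126566 0.09520979 0.10833556] [[-0.0224, 0.9997, -0.0003], [0.9997, 0.0224, 0.0001], [0.0001, -0.0003, -1.0]]
90:90.9 92:90.9 94:91.5 96:91.2 98:86.7 100:87.2 102:88.3 104:88.9 106:86.7 108:89.3 110:90.9 112:90.5 114:90.6 116:90.3 118:93.5 120:92.3 122:92.4 124:92.7 126:95.7 128:- 130:- 132:- 134:- 136:- 138:59.9 140:- 142:- 144:- 
0:- 4:58.6 8:62.9 12:66.5 16:68.0 20:69.9 24:70.7 28:74.1 32:72.5 36:75.1 
small
S 763 x0 0.4521 th 1.18deg coneY 0.0586  s range 0.0002..0.0789 y by rim 0.0597  zmax 0.0773
S 792 x0 0.4521 th 1.18deg coneY -0.0984  s range 0.0001..0.0791 y by rim -0.0976  zmax 0.0765
```

arm_command --xyz '[[0, 0, 0.025], [0, 0, 0.05], [0, 0, 0.058], [-0.005, 0, 0.058], [-0.015, 0, 0.058]]' --angular '[[0, 0, 0], [0, 0, 0], [0, 0, 0], [0, 0, 0], [0, 0, 0]]'

```text
clock: 15.95
tcp_pos: [0.4521, 0.0798, 0.0527]
ee_rot: [0.0, 0.699, 0.715, 0.0]
force: [0.1, -0.6, 0.9]
finger_gap: 0.0003
finger_force: 0.0
```

arm_command --xyz '[[-0.008, 0, 0], [-0.018, 0, 0], [-0.028, 0, 0], [-0.038, 0, 0], [-0.048, 0, 0]]' --angular '[[0, 0, 0], [0, 0, 0], [0, 0, 0], [0, 0, 0], [0, 0, 0]]'

```text
clock: 16.45
tcp_pos: [0.4522, 0.031, 0.052]
ee_rot: [0.0, 0.699, 0.715, 0.0]
force: [-0.0, -0.8, -0.4]
finger_gap: 0.0002
finger_force: 0.1
```

arm_command --xyz '[[-0.01, 0, 0], [-0.02, 0, 0], [-0.03, 0, 0], [-0.04, 0, 0], [-0.048, 0, 0]]' --angular '[[0, 0, 0], [0, 0, 0], [0, 0, 0], [0, 0, 0], [0, 0, 0]]'

```text
clock: 16.95
tcp_pos: [0.4532, -0.0168, 0.0518]
ee_rot: [-0.0, 0.699, 0.715, -0.0]
force: [0.8, -0.1, 0.3]
finger_gap: 0.0002
finger_force: 0.2
```

arm_command --xyz '[[-0.005, 0, 0], [-0.009, 0, 0], [-0.011, 0, 0], [-0.011, 0, 0]]' --angular '[[0, 0, 0], [0, 0, 0], [0, 0, 0], [0, 0, 0]]'

```text
clock: 17.35
tcp_pos: [0.4535, -0.0271, 0.0518]
ee_rot: [0.0, 0.699, 0.715, -0.0]
force: [0.4, 0.6, -0.6]
finger_gap: 0.0001
finger_force: 0.0
```

```bash
python3 - <<'E'
from prof import *
s=robot.observe();print(s['clock'],s['tcp_pos'],s['force'])
d=np.load('scene9.npz');prof(d['P'],d['im'],.4524,np.radians(1.2),.14,.2,step=.002)
c=cap('scene')
prof(c['P'],c['image'],.4524,np.radians(1.2),.04,.2,step=.002)
E
```

```text
17.35 [ 0.45346603 -0.02710383  0.05178274] [ 0.38771541  0.64989197 -0.59574173]
140:67.7 142:69.5 144:68.9 146:69.8 148:69.8 150:70.7 152:72.0 154:71.5 156:71.1 158:72.8 160:74.0 162:74.0 164:74.0 166:76.5 168:76.3 170:76.0 172:74.0 174:- 176:- 178:- 180:- 182:- 184:- 186:- 188:38.4 190:58.8 192:- 194:- 196:- 198:- 
40:48.1 42:52.9 44:53.3 46:54.7 48:56.0 50:58.7 52:58.8 54:58.8 56:59.1 58:60.3 60:63.5 62:60.4 64:60.8 66:63.0 68:63.6 70:63.1 72:63.4 74:65.7 76:65.9 78:67.5 80:66.5 82:68.4 84:67.0 86:67.4 88:67.4 90:70.3 92:70.7 94:71.3 96:71.3 98:73.2 100:72.8 102:73.8 104:76.3 106:76.2 108:75.9 110:76.3 112:77.9 114:- 116:60.2 118:59.4 120:61.4 122:62.2 124:61.4 126:64.0 128:62.3 130:64.1 132:65.4 134:66.1 136:64.8 138:64.5 140:65.3 142:67.1 144:67.0 146:68.0 148:68.1 150:69.8 152:70.5 154:70.8 156:72.1 158:72.3 160:71.4 162:74.0 164:74.5 166:72.7 168:74.6 170:76.1 172:74.3 174:73.5 176:78.2 178:75.6 180:76.2 182:76.4 184:- 186:- 188:- 190:59.4 192:- 194:- 196:- 198:-
```

arm_command --xyz '[[-0.004, 0, 0], [-0.01, 0, 0], [-0.018, 0, 0], [-0.026, 0, 0], [-0.031, 0, 0]]' --angular '[[0, 0, 0], [0, 0, 0], [0, 0, 0], [0, 0, 0], [0, 0, 0]]'

```text
clock: 17.9
tcp_pos: [0.4542, -0.0589, 0.0518]
ee_rot: [0.0, 0.699, 0.715, 0.0]
force: [0.0, 0.8, 1.4]
finger_gap: -0.0003
finger_force: 0.3
```

arm_command --xyz '[[0, 0, 0], [0, 0, 0]]' --angular '[[0, 0, 0], [0, 0, 0]]'

```text
clock: 18.1
tcp_pos: [0.4541, -0.0582, 0.0518]
ee_rot: [-0.0, 0.699, 0.715, -0.0]
force: [-0.5, 0.2, -0.2]
finger_gap: 0.0003
finger_force: 0.0
```

```bash
python3 - <<'E'
from prof import *
s=robot.observe();print(s['clock'],s['tcp_pos'],s['force'])
c=cap('scene')
prof(c['P'],c['image'],.4524,np.radians(1.2),.13,.2,step=.002)
E
```

```text
18.1 [ 0.45409706 -0.05822172  0.05177741] [-0.47802757  0.2055254  -0.19661891]
130:71.4 132:74.0 134:75.6 136:74.7 138:75.3 140:74.6 142:77.9 144:76.5 146:69.5 148:70.9 150:71.9 152:72.2 154:73.2 156:74.6 158:71.4 160:74.7 162:74.3 164:74.6 166:76.8 168:78.5 170:76.2 172:78.3 174:77.9 176:81.0 178:79.6 180:76.5 182:- 184:- 186:- 188:61.3 190:58.0 192:- 194:- 196:- 198:-
```

arm_command --xyz '[[-0.002, 0, 0], [-0.004, 0, 0], [-0.005, 0, 0], [-0.005, 0, 0]]' --angular '[[0, 0, 0], [0, 0, 0], [0, 0, 0], [0, 0, 0]]'

```text
clock: 18.55
tcp_pos: [0.4543, -0.063, 0.0518]
ee_rot: [0.0, 0.699, 0.715, -0.0]
force: [-0.6, 0.9, 0.2]
finger_gap: 0.0002
finger_force: 0.0
```

```bash
python3 - <<'E'
from prof import *
s=robot.observe();print(s['clock'],s['tcp_pos'],s['force'])
c=cap('scene')
prof(c['P'],c['image'],.4524,np.radians(1.2),.14,.19,step=.001)
E
```

```text
18.55 [ 0.45426411 -0.0630369   0.05179959] [-0.63092406  0.90382705  0.16102029]
140:74.1 141:76.9 142:74.0 143:74.9 144:74.4 145:75.2 146:75.1 147:75.0 148:76.2 149:73.0 150:- 151:70.5 152:70.5 153:71.3 154:71.4 155:71.4 156:70.3 157:72.3 158:72.0 159:73.2 160:72.7 161:72.5 162:73.5 163:74.4 164:72.2 165:73.4 166:73.6 167:75.0 168:75.0 169:75.0 170:75.4 171:77.3 172:77.8 173:73.8 174:77.8 175:78.0 176:78.9 177:77.2 178:76.6 179:80.2 180:77.9 181:76.5 182:- 183:- 184:- 185:- 186:- 187:- 188:- 189:48.9
```

The rim gap is about 31 mm. I'll retract clear and take a final look.

arm_command --xyz '[[0.01, 0, 0], [0.03, 0, 0], [0.03, 0, -0.04], [0.03, 0, -0.08], [0.03, 0, -0.12]]' --angular '[[0, 0, 0], [0, 0, 0], [0, 0, 0], [0, 0, 0], [0, 0, 0]]'

```text
clock: 19.1
tcp_pos: [0.453, -0.0319, 0.1728]
ee_rot: [-0.001, 0.699, 0.715, -0.0]
force: [1.1, -1.4, 0.4]
finger_gap: 0.0
finger_force: 0.0
```

arm_command --xyz '[[0.03, -0.02, -0.03], [0.06, -0.04, -0.06], [0.09, -0.06, -0.09], [0.1, -0.08, -0.1], [0.1, -0.08, -0.1]]' --angular '[[0, 0, 0], [0, 0, 0], [0, 0, 0], [0, 0, 0], [0, 0, 0]]'

```text
clock: 19.6
tcp_pos: [0.3704, 0.067, 0.2736]
ee_rot: [0.001, 0.698, 0.716, 0.001]
force: [0.6, -1.1, 0.1]
finger_gap: -0.0002
finger_force: 0.0
```

```bash
python3 - <<'E'
from prof import *
s=robot.observe();print(s['clock'],s['tcp_pos'],s['force'])
c=cap('scene','final.png')
d=c['image'][180:370,80:400];cv2.imwrite('pics/cropf.png',cv2.resize(d,None,fx=2.5,fy=2.5,interpolation=cv2.INTER_CUBIC)[...,::-1])
prof(c['P'],c['image'],.4524,np.radians(1.2),.14,.19,step=.002)
prof(c['P'],c['image'],.6556,np.radians(8.4),.09,.145,step=.002)
E
```

```text
19.6 [0.37044593 0.06699071 0.27362627] [ 0.59035168 -1.06414056  0.0963811 ]
140:74.8 142:74.3 144:76.2 146:75.8 148:76.4 150:72.2 152:73.9 154:70.8 156:73.2 158:74.8 160:73.4 162:75.4 164:75.4 166:74.2 168:76.2 170:76.7 172:77.4 174:78.2 176:78.7 178:81.0 180:77.9 182:- 184:- 186:- 188:57.8 
90:89.5 92:89.6 94:92.0 96:90.0 98:85.4 100:85.6 102:87.5 104:88.3 106:89.2 108:88.8 110:91.6 112:92.1 114:90.6 116:91.2 118:91.5 120:93.0 122:93.8 124:94.9 126:95.1 128:- 130:- 132:- 134:- 136:- 138:60.8 140:- 142:- 144:-
```

View pics/cropf.png

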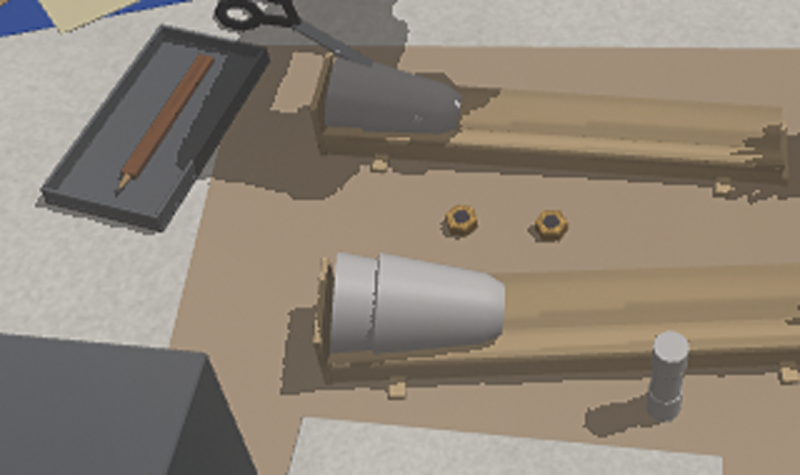

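The pencil lies in the tray at (165,120). Both rows are nested with rim gaps of about 30 mm: the large row's rims are at (335,300) and (378,300), and the small row is at (390,95). The nuts and glue stick haven't moved.

```bash
python3 -c "
from bench import order
print(order.finish_job())"
```

```text
the job is handed in; nothing more can be done
None
```

Job handed in at about 20 s: the pencil is in the grey tray, and both loose cups are nested loosely over their end cups with about 3 cm measured between rims.

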